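# Latch the battery into the rover

### The job

Lock the blue battery into the rover: with the fingertips push it along its bay until it is fully home against the black end stop, then flip the orange-tipped latch lever over past its upright so that it snaps down across the bay behind the battery. Push only: do not lift or tip the battery, and leave the loose things on the bench and the rover where they are.

Things in the scene. Friction and masses are not known exactly. Their poses are not given: they have to be found in the camera images.
- rover: Dark grey rover, immovable on plywood blocks; origin at bench height below mid-bay, x along the battery bay towards its end stop, z up. Deck: x -165 to 195, y -130 to 130, top z = 120 mm. Black wheels, |y| 140 to 190, x -8 to 172, reach z = 182 mm. At x 135 to 175 stand a red emergency stop (y = 75, 38 mm over the deck), two small switches and two flat buttons, not used.
- bay_stop (a point): Centre of the black end stop's inner face at deck level: rover x = 100, y = 0, z = 120 mm; the stop is 32 mm high, 76 mm wide. The bay before it has two aluminium rails 18 mm high, 6 mm thick, inner faces at rover y = -32 and 32 mm, x -160 to 105 mm, open above and at the -x end.
- pack: Loose blue battery, yellow label on top, 100 mm long (its x), 60 wide (y), 55 high, about 0.45 kg; origin at the centre of its underside. It lies between the rails with its x along the rover's x, 40 to 75 mm short of home. Fully home its front end meets the end stop: origin at rover x = 50 mm, rear (-x) end at x = 0.
- latch (a joint): Lever angle, rad: 0 = open, leaning 32 degrees from upright outward to the rover's -y side; 0.56 = upright; 1.78 = closed, across the bay behind the battery, 20 degrees above level. A spring drives it to the nearer end on either side of upright, so it rests only at 0 or 1.78. About 2.5 N at the tip moves it (more with rubbing fingers); past upright it snaps over by itself.
- latch_hinge (a point): Middle of the latch's hinge axis, which runs along the rover's x: rover x = -14, y = -52, z = 142 mm (22 mm over the deck). Its steel bracket spans x -32 to 4, y -64 to -40 mm, up to 35 mm over the deck, just outside the -y rail.
- latch_tip (a point): Centre of the orange ball (18 mm diameter) at the end of the lever, a steel bar 10 mm thick, 50 mm from the hinge axis. It swings in the plane rover x = -14 mm: open at y = -78, z = 184; upright at y = -52, z = 192; closed at y = -5, z = 159 mm.
- tape: Loose yellow ring of tape lying on the rover's deck on the +y side, 48 mm diameter, 15 mm high; bystander.
- spare: Loose grey battery of the same size, on the bench; bystander, not used.
- meter: Loose yellow hand meter 150 x 80 x 35 mm on the bench; bystander.
- driver: Loose screwdriver lying on the bench; bystander.
- can: Loose green can, 60 mm diameter, 120 mm high, on the bench; bystander.
- mug: Loose white mug on the bench; bystander.
- hub: Loose aluminium wheel hub, 70 mm diameter, 20 mm high, on the bench; bystander.
Not all that is in view belongs to the job. There is more than one size of the pack; the job needs the middle-sized.

How it is judged:
By the outcome, as a careful person would: the job done as asked, in the order asked, and still so for the second after the job is handed in, with the robot touching nothing.
It also fails if it takes over 43 s, if anything falls off the work surface, if the arm or the gripper's body presses on something with over 40 N, if the wrist force passes 120 N, or if a joint passes its speed limit or range.

### The arm

A 7-joint arm with a two-finger parallel gripper is mounted at the origin on the work surface. World frame = base frame: x ahead of the robot, y to its left, z up, the work surface at z = 0. Lengths are in mm, angles in rad, forces in N, time in s.
With the tool pointing down it reaches from about 400 to 875 mm from the base axis. Payload 6.5 kg.
Tool frame: the origin (TCP) lies midway between the tips of the shut fingers; the grasp point (between the pads) lies grip_point_offset behind it (grip_point_offset is the distance from the TCP to the grasp point, in mm); z points along the fingers, y is the direction in which the jaws open and shut (so a half turn about z gives the same grasp; the last joint's range is limited). The gripper opens to 88 mm and grips with 3 to 60 N. Pads are 18 mm wide; open, the fingers measure 123 mm over their backs; the gripper's body (75 mm by 187 mm) begins 45 mm behind the grasp point.
Start: joints at [-1.263, 0.536, -0.004, 1.538, 0.003, 1.067, -0.071], TCP at [237.346, 605.109, 238.716] pointing down, gripper open.
Joint ranges: [-2.7, 2.7], [-0.37, 2.16], [-1.27, 1.26], [0.24, 2.4], [-1.31, 4.45], [0.19, 1.91], [-2.76, 2.76]. Speed limits (rad/s): [2.39, 2.39, 3.14, 3.14, 3.14, 3.14, 3.14].

### API

Orientations are given as a unit quaternion [w, x, y, z].
In Python, from rig import get_state, grab_frame, get_calibration, close_job, outline_of, spot_point, grip_point_offset gives the robot as it stands.
- The arm moves only by the tool servo_tool, never from a script. Its argument "moves" is a list of rows, each a list of 7 numbers: the turn, a rotation vector about the tool's x, y, z in degrees, then the shift along the tool's x, y, z in mm, then the opening, from -1 (shut) to 1 (fully open), so that 0 is half open. In form: [[wx, wy, wz, tx, ty, tz, claw], ...]. A call has 1 to 12 rows; each row is the pose to reach, as a shift and turn from the pose commanded when the call began, along the tool's axes at that moment; what a row does not reach only later rows make up. A row lasts 1/10 s, in which the tool goes at most 50 mm and 8.59 degrees, less where a joint would pass 70% of its speed; a pose out of reach is approached as far as the arm can. A call with a gripper value outside its range is refused whole. The fingers move at their own pace and stop on an object; "squeeze" is the grip in N (left out, the last holds). Time passes only in rows, so rows that repeat a pose let the fingers close. It gives the time, the measured TCP pose, the force and the opening at its end, in the units of the state.
- get_state(): the state, without advancing time (a new reading comes with each control period).
- grab_frame(name): name is "side" or "top"; returns the picture (420x560x3 uint8, blue, green, red); there is no depth.
- get_calibration(name): a dict with "fx", "fy", "cx", "cy" (pixels), "k1" (the pictures are not rectified: a ray, as slopes to the right and down, at radius r is drawn at 1 + k1 r^2 times it, then the intrinsics apply), "eye" and "attitude" of the camera in the world. Camera axes: x right, y down, z forward; pixel columns grow to the right and rows downward; lengths in mm; the calibration is good to about 2 mm. A picture is of the moment at which its call begins. get_calibration takes no time and is no camera call.
- close_job(): hands the job in, once; it reports no verdict.
Trained networks look in the newest picture that a camera, given by its name, has taken for a name from the list of things; names that differ only in an ending like _2 or _b are one class to them, and where a whole thing is asked for, a point or a joint stands for the part that bears it (a point fixed in the world has none). Each returns a list of dicts, best first, with "score" (0 to 1); they miss things now and then, are a little off and sometimes report something else, mostly with a low value. They report only what shows in the picture. A call takes as long as a camera call. They do not tell look-alikes from the thing itself.
- outline_of(query, camera): "mask" (420x560 bool, what is visible of it).
- spot_point(query, camera): "xyz" ([x, y, z] in mm, in the coordinates of the camera as it stood for that picture, good to about 4 mm: a listed point, or the origin of a listed thing).
The state is a dict: "clock": time; "qpos": joint angles; "dq": joint speeds; "joint_torque": joint torques, N m; "tool_pos": TCP position; "eef_rot": TCP orientation; "ft_force": force on the tool from outside, world axes, zero at the start; "wrist_torque": the same for the moment, N m; "opening": opening from 0.0 (shut) to 1.0 (fully open).
Only numpy, scipy, OpenCV 4.12 (cv2) and the standard library are available. Lean on these libraries where they do the work, as an engineer would, in place of code of your own. Each camera call takes 0.05 s, during which the arm holds its last target.

## Working session

There is one attempt and no reset: what is moved stays moved. The work goes in short steps, Python scripts to look and compute and a tool call to move; the robot and the scene stay as the last step left them, time stands still between calls to the robot, and variables do not carry over. Pictures are saved under pics/ and viewed, and the job is handed in when it is done.

Besides the shell and the picture viewer there is one more tool, called after "Call:" as name(argument=value, ...), one argument or row to a line, values as JSON. servo_tool: Moves the arm, as the interface text tells. Its arguments: {"type":"object","properties":{"moves":{"type":"array","items":{"type":"array","items":{"type":"number"}}},"squeeze":{"type":"number"}},"required":["moves"]}

```bash
ls; mkdir -p pics; python3 - <<'E'
from rig import *
import cv2
s=get_state();print(s['clock'],s['tool_pos'],s['eef_rot'],s['opening'],s['ft_force'])
import rig;g=rig.grip_point_offset
print(g() if callable(g) else g)
for n in ('side','top'):
    print(n,get_calibration(n)); cv2.imwrite(f'pics/{n}0.png',grab_frame(n))
    for q in ('pack','rover','bay_stop','latch_hinge','latch_tip','tape'):
        print(q,[(d['xyz'],round(d['score'],2)) for d in spot_point(q,n)][:4])
print(get_state()['clock'])
E
```

```text
pics
0.0 [237.14426096 604.5361599  237.86151004] [-1.01183209e-04  1.85787290e-01  9.82589615e-01 -8.49593428e-04] 1.0013626407275686 [ 0.4743568   0.02995827 -0.5377395 ]
18.700000000000003
side {'fx': 511.28032760077946, 'fy': 511.28032760077946, 'cx': 281.559506428446, 'cy': 209.97348549011352, 'k1': -0.12886659112062324, 'eye': array([  316.99393394, -1243.05941613,   988.5497592 ]), 'attitude': array([-0.46411012,  0.88121323, -0.07587913,  0.04803533])}
pack [([-8.3, 21.2, 1511.6], 0.89), ([-224.4, -129.9, 1941.2], 0.62), ([-146.8, -28.9, 1798.0], 0.57), ([50.8, -22.4, 1789.8], 0.44)]
rover [([16.7, 129.0, 1574.8], 0.64)]
bay_stop [([114.5, 34.2, 1496.1], 0.92)]
latch_hinge [([-7.7, 36.2, 1454.2], 0.71)]
latch_tip [([-12.9, 13.9, 1403.7], 0.5)]
tape [([52.3, -18.8, 1574.6], 0.55)]
top {'fx': 526.2757561421698, 'fy': 526.2757561421698, 'cx': 278.2789445441662, 'cy': 213.94962153882187, 'k1': -0.06345956845120777, 'eye': array([ 435.5771381 ,   28.70017597, 1577.51628446]), 'attitude': array([-0.023716  ,  0.71291771, -0.70027208,  0.02837081])}
pack [([-249.5, 92.5, 1572.4], 0.87), ([50.1, 0.3, 1461.5], 0.79), ([-193.6, -94.8, 1589.5], 0.61)]
rover [([53.2, -6.8, 1580.8], 0.71)]
bay_stop [([88.5, -111.0, 1472.8], 0.77)]
latch_hinge [([101.9, 13.9, 1444.6], 0.58)]
latch_tip [([128.2, 22.4, 1399.4], 0.65)]
tape [([-10.2, -73.9, 1467.9], 0.64)]
0.7
```

View pics/side0.png

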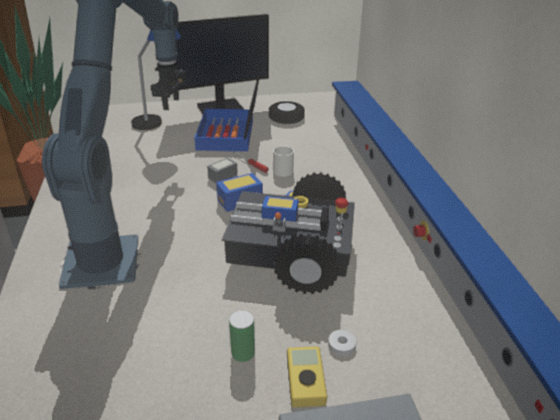

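View pics/top0.png

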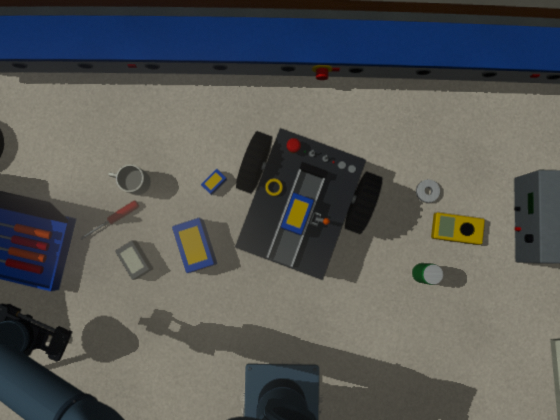

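```bash
cat > h.py <<'E'
import numpy as np, cv2
from scipy.spatial.transform import Rotation as R
from rig import *
def Rq(q): return R.from_quat([q[1],q[2],q[3],q[0]])
def c2w(n,p):
    c=get_calibration(n); return Rq(c['attitude']).apply(p)+c['eye']
def proj(n,P):
    c=get_calibration(n); p=np.atleast_2d(Rq(c['attitude']).inv().apply(np.atleast_2d(P)-c['eye']))
    u=p[:,:2]/p[:,2:]; r2=(u**2).sum(1,keepdims=True); u=u*(1+c['k1']*r2)
    return u*[c['fx'],c['fy']]+[c['cx'],c['cy']]
E
python3 - <<'E'
from h import *
np.set_printoptions(precision=1,suppress=True)
S={'pack':([-8.3, 21.2, 1511.6]),'rover':[16.7, 129.0, 1574.8],'stop':[114.5, 34.2, 1496.1],'hinge':[-7.7, 36.2, 1454.2],'tip':[-12.9, 13.9, 1403.7],'tape':[52.3, -18.8, 1574.6],'p2':[-224.4, -129.9, 1941.2],'p3':[-146.8, -28.9, 1798.0],'p4':[50.8, -22.4, 1789.8]}
T={'p1':[-249.5, 92.5, 1572.4],'pack':[50.1, 0.3, 1461.5],'p3':[-193.6, -94.8, 1589.5],'rover':[53.2, -6.8, 1580.8],'stop':[88.5, -111.0, 1472.8],'hinge':[101.9, 13.9, 1444.6],'tip':[128.2, 22.4, 1399.4],'tape':[-10.2, -73.9, 1467.9]}
for n,D in(('side',S),('top',T)):
    for k,p in D.items():
        w=c2w(n,p);print(n,k,w,proj(n,w)[0])
E
```

```text
side pack [541.4 -28.  117.5] [278.8 217.1]
side rover [566.2 -41.3  -6.8] [287.  251.8]
side stop [658.6 -69.7 117.3] [320.7 221.7]
side hinge [531.7 -83.  137.5] [278.9 222.7]
side tip [ 520.8 -110.6  184.4] [276.9 215. ]
side tape [614.3  34.6 115.8] [298.5 203.9]
side p2 [408.9 443.1  -3.4] [222.6 175.8]
side p3 [454.  256.8  -4.8] [239.9 201.8]
side p4 [646.6 211.3  -2.7] [296.1 203.6]
top p1 [454.8 267.2   0.8] [194.9 244.9]
top pack [543.8 -30.  120.4] [296.3 214.1]
top p3 [643.8 214.6  -2.1] [214.3 182.6]
top rover [559.7 -33.7   1.9] [296.  211.7]
top stop [656.3 -66.5 117.5] [309.9 174.3]
top hinge [529.9 -82.  136.6] [315.4 219. ]
top tip [ 518.6 -108.2  181.2] [326.5 222.4]
top tape [617.2  31.5 119. ] [274.6 187.5]
```

```bash
cat > fit.py <<'E'
from h import *
np.set_printoptions(precision=2,suppress=True)
from scipy.optimize import least_squares
M=np.array([[100,0,120],[100,0,120],[-14,-52,142],[-14,-52,142],[-14,-78,184],[-14,-78,184],[0,0,0],[0,0,0.]])
W=np.array([[658.6,-69.7],[656.3,-66.5],[531.7,-83],[529.9,-82],[520.8,-110.6],[518.6,-108.2],[566.2,-41.3],[559.7,-33.7]])
wt=np.array([1,1,1,1,1,1,.6,.6])
def tr(p,m):
    m=np.atleast_2d(m);c,s=np.cos(p[2]),np.sin(p[2])
    return np.c_[p[0]+c*m[:,0]-s*m[:,1],p[1]+s*m[:,0]+c*m[:,1],m[:,2]]
r=least_squares(lambda p:((tr(p,M)[:,:2]-W)*wt[:,None]).ravel(),[560,-38,-.3],loss='soft_l1')
P=r.x
E
cat > ov.py <<'E'
from fit import *
import sys
def ov(P,n,src,out,packx=None,roi=None,k=5):
    im=cv2.imread(src)
    x0,y0,x1,y1=roi
    im=cv2.resize(im[y0:y1,x0:x1],None,fx=k,fy=k,interpolation=cv2.INTER_CUBIC)
    def pl(pts,col):
        q=(proj(n,tr(P,pts))-[x0,y0]+.5)*k-.5
        cv2.polylines(im,[q.round().astype(int)],False,col,1)
    pl([[-165,-130,120],[195,-130,120],[195,130,120],[-165,130,120],[-165,-130,120]],(0,255,0))
    for s in(-1,1):
        pl([[-160,32*s,138],[105,32*s,138],[105,38*s,138],[-160,38*s,138],[-160,32*s,138]],(0,255,255))
    pl([[100,-38,152],[100,38,152]],(255,0,255))
    pl([[-14,-52,142],[-14,-78,184]],(0,0,255))
    if packx is not None: pl([[packx+a,b,175] for a,b in((-50,-30),(50,-30),(50,30),(-50,30),(-50,-30))],(255,255,0))
    cv2.imwrite(out,im)
E
python3 - <<'E'
from ov import *
print(P,P[2]*57.3,r.fun.reshape(-1,2))
c,s=np.cos(P[2]),np.sin(P[2])
for w in([541.4,-28],[543.8,-30]):
    d=np.array(w)-P[:2];print(c*d[0]+s*d[1],-s*d[0]+c*d[1])
ov(P,'top','pics/top0.png','pics/t1.png',-17,(230,120,390,285))
ov(P,'side','pics/side0.png','pics/s1.png',-17,(215,165,375,285))
E
```

```text
[560.45 -38.03  -0.32] -18.224251759446048 [[-3.17  0.4 ]
 [-0.87 -2.8 ]
 [-0.81 -0.04]
 [ 0.99 -1.04]
 [ 1.96  2.86]
 [ 4.16  0.46]
 [-3.45  1.96]
 [ 0.45 -2.6 ]]
-21.23092435051589 3.5693474694023113
-18.325861864143846 2.4201686537805873
```

View pics/t1.png

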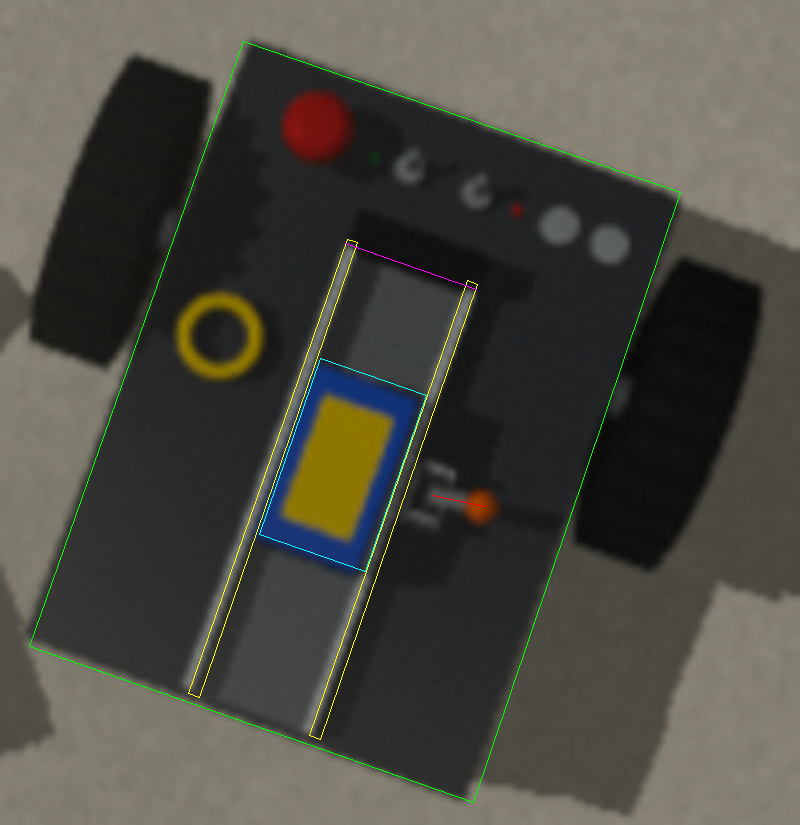

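View pics/s1.png

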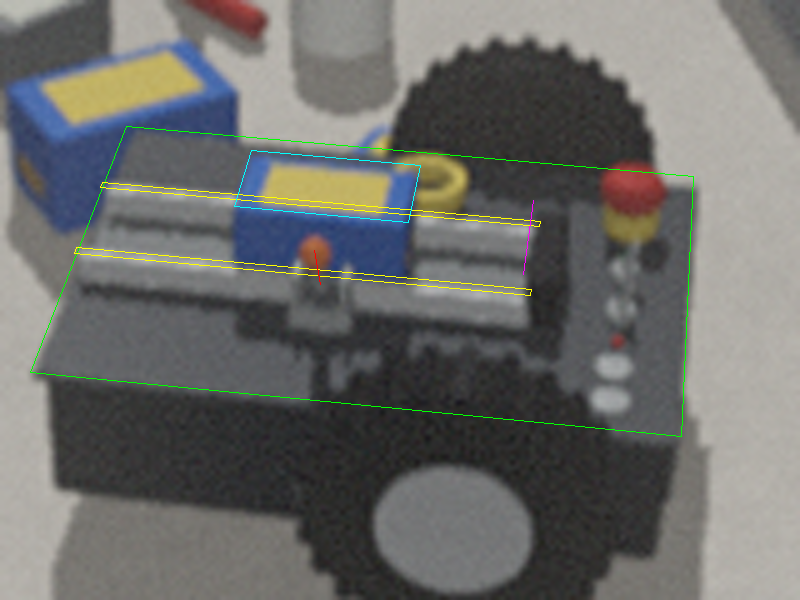

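The three blue packs in the top view are at (195,245), which is large and on the bench, (214,182), which is small and on the bench, and (296,214), which is in the bay. The enlarged crop shows the one in the bay matches the 100x60 outline between the rails, so that is the pack to push. It sits at rover x≈-18, about 68 mm short of home. The latch is open, with its ball at crop pixel (480,506). I'm moving above the bay behind it with the fingers shut and the jaw axis along the bay.

Call:
servo_tool(
  moves=[
    [0,0,87,-435,-486,-10,-1],
    [0,0,87,-435,-486,-10,-1],
    [0,0,87,-435,-486,-10,-1],
    [0,0,87,-435,-486,-10,-1],
    [0,0,87,-435,-486,-10,-1],
    [0,0,87,-435,-486,-10,-1],
    [0,0,87,-435,-486,-10,-1],
    [0,0,87,-435,-486,-10,-1],
    [0,0,87,-435,-486,-10,-1],
    [0,0,87,-435,-486,-10,-1],
    [0,0,87,-435,-486,-10,-1],
    [0,0,87,-435,-486,-10,-1],
  ],
  squeeze=40,
)

```text
clock: 1.9
tool_pos: [447.1, 41.1, 248.4]
eef_rot: [0.0, 0.811, 0.585, 0.001]
ft_force: [0.1, -0.3, 0.6]
opening: 0.006
```

```bash
cat > go.py <<'E'
from fit import *
import sys
P[2]=np.radians(-18.6)
def info():
    s=get_state(); Rm=Rq(s['eef_rot']); p=s['tool_pos']
    c,sn=np.cos(P[2]),np.sin(P[2]); d=p-[P[0],P[1],0]
    rv=np.array([c*d[0]+sn*d[1],-sn*d[0]+c*d[1],p[2]])
    print('t',round(s['clock'],2),'tcp',p,'rover',rv,'F',s['ft_force'],'open',round(s['opening'],3))
    return s,Rm,rv
def to(x,y,z):
    s,Rm,rv=info()
    w=tr(P,[x,y,z])[0]
    # desired: tool z down, tool y along rover x
    yx=np.array([np.cos(P[2]),np.sin(P[2]),0]); zz=np.array([0,0,-1.]); xx=np.cross(yx,zz)
    Rt=R.from_matrix(np.c_[xx,yx,zz])
    print('turn',(Rm.inv()*Rt).as_rotvec(degrees=True),'shift',Rm.inv().apply(w-s['tool_pos']))
if __name__=='__main__': to(*map(float,sys.argv[1:4]))
E
python3 go.py -102 0 230
```

```text
t 1.9 tcp [447.14  41.13 248.41] rover [-132.64   38.88  248.41] F [ 0.07 -0.32  0.63] open 0.006
turn [ 0.05 -0.06  0.17] shift [-38.99  30.51  18.4 ]
```

Call:
servo_tool(
  moves=[
    [0,0,0,-39,30,18,-1],
    [0,0,0,-39,30,18,-1],
    [0,0,0,-39,30,48,-1],
    [0,0,0,-39,30,48,-1],
    [0,0,0,-39,30,48,-1],
  ],
)

```text
clock: 2.4
tool_pos: [462.4, -3.2, 200.1]
eef_rot: [-0.0, 0.811, 0.585, -0.001]
ft_force: [0.4, 0.1, 0.6]
opening: 0.006
```

```bash
python3 go.py -102 0 142; python3 - <<'E'
from ov import *
for n,roi in(('top',(230,120,390,285)),('side',(215,165,375,285))):
    cv2.imwrite(f'pics/{n}2.png',grab_frame(n)); ov(P,n,f'pics/{n}2.png',f'pics/{n}2z.png',-18,roi)
E
```

```text
t 2.4 tcp [462.39  -3.21 200.12] rover [-104.04    1.72  200.12] F [0.44 0.11 0.62] open 0.006
turn [-0.06  0.03  0.22] shift [-1.7   2.1  58.12]
```

View pics/side2z.png

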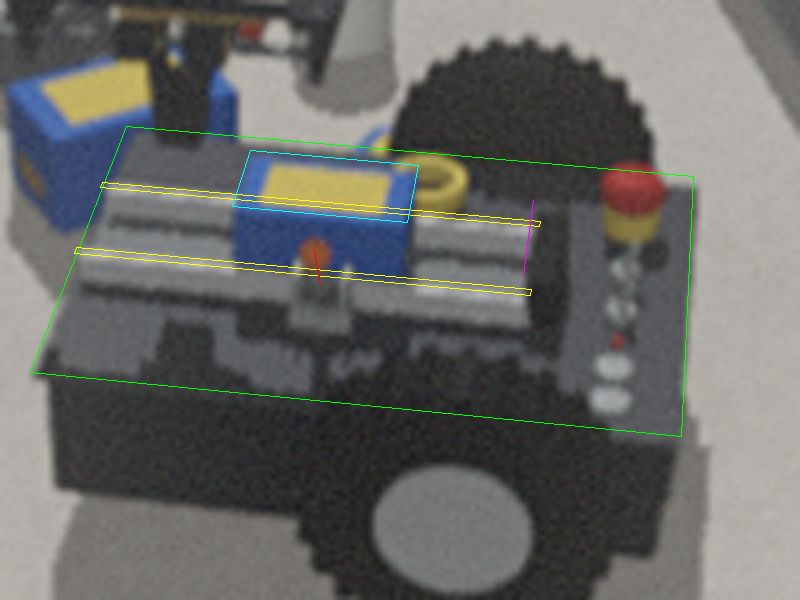

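View pics/top2z.png

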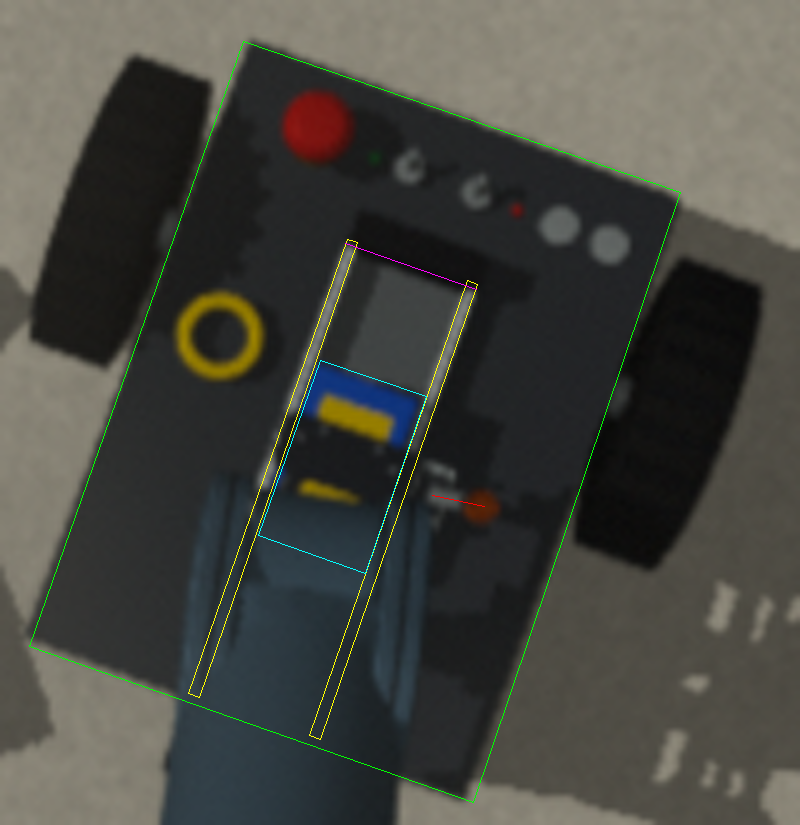

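The fingers hang over the bay about 15 mm behind the pack, with the tip near crop pixel (183,140) in the side view. Next I lower to push height.

Call:
servo_tool(
  moves=[
    [0,0,0,-2,0,25,-1],
    [0,0,0,-2,0,45,-1],
    [0,0,0,-2,0,58,-1],
    [0,0,0,-2,0,58,-1],
    [0,0,0,-2,0,58,-1],
  ],
)

```text
clock: 3.0
tool_pos: [462.6, -5.4, 142.6]
eef_rot: [0.0, 0.811, 0.585, 0.0]
ft_force: [0.5, 0.4, 0.3]
opening: 0.003
```

```bash
python3 go.py -18 0 142
```

```text
t 3.0 tcp [462.65  -5.41 142.61] rover [-103.1    -0.27  142.61] F [0.45 0.43 0.3 ] open 0.003
turn [ 0.04 -0.02  0.19] shift [-0.01 85.1   0.67]
```

Call:
servo_tool(
  moves=[
    [0,0,0,0,5,0,-1],
    [0,0,0,0,10,0,-1],
    [0,0,0,0,14,0,-1],
    [0,0,0,0,18,0,-1],
    [0,0,0,0,22,0,-1],
    [0,0,0,0,26,0,-1],
    [0,0,0,0,30,0,-1],
    [0,0,0,0,34,0,-1],
    [0,0,0,0,38,0,-1],
  ],
)

```text
clock: 3.9
tool_pos: [497.2, -17.3, 141.8]
eef_rot: [-0.001, 0.811, 0.585, -0.001]
ft_force: [-6.7, 1.3, 6.3]
opening: 0.005
```

```bash
python3 go.py -18 0 142; python3 - <<'E'
from ov import *
for n,roi in(('side',(215,165,375,285)),):
    cv2.imwrite(f'pics/{n}3.png',grab_frame(n)); ov(P,n,f'pics/{n}3.png',f'pics/{n}3z.png',None,roi)
E
```

```text
t 3.9 tcp [497.2  -17.27 141.79] rover [-66.56  -0.5  141.79] F [-6.69  1.29  6.35] open 0.005
turn [-0.16  0.    0.19] shift [ 0.34 48.56 -0.35]
```

View pics/side3z.png

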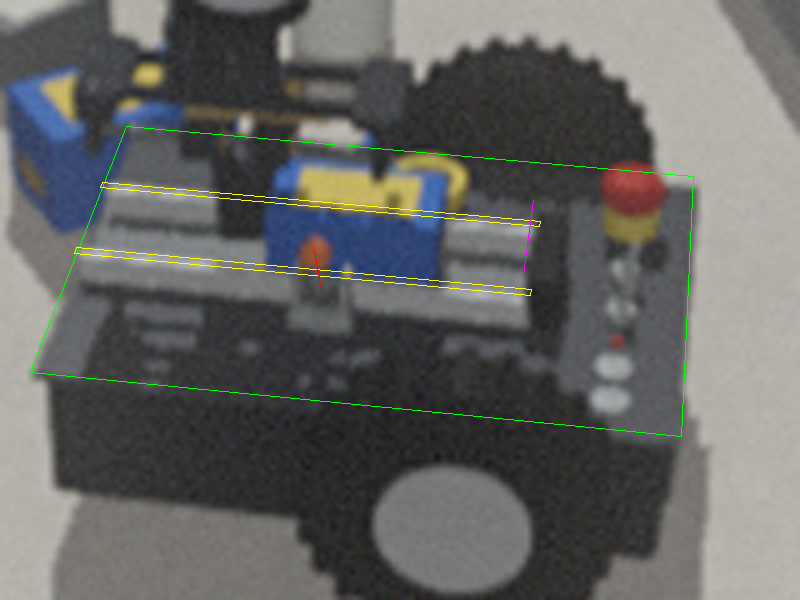

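The pack is sliding cleanly, with its rear edge now at crop x≈268 against 237 before. I'll push on slowly, a little lower.

Call:
servo_tool(
  moves=[
    [0,0,0,0,4,1,-1],
    [0,0,0,0,8,2,-1],
    [0,0,0,0,12,3,-1],
    [0,0,0,0,16,4,-1],
    [0,0,0,0,20,4,-1],
    [0,0,0,0,24,4,-1],
    [0,0,0,0,28,4,-1],
    [0,0,0,0,32,4,-1],
    [0,0,0,0,36,4,-1],
    [0,0,0,0,39,4,-1],
    [0,0,0,0,41,4,-1],
  ],
)

```text
clock: 5.05
tool_pos: [537.4, -30.6, 137.9]
eef_rot: [0.0, 0.811, 0.585, 0.0]
ft_force: [-2.1, 0.2, 0.3]
opening: 0.01
```

```bash
python3 go.py -18 0 138
```

```text
t 5.05 tcp [537.41 -30.62 137.88] rover [-24.2   -0.33 137.88] F [-2.07  0.18  0.27] open 0.01
turn [0.01 0.01 0.18] shift [ 0.31  6.21 -0.11]
```

Call:
servo_tool(
  moves=[
    [0,0,0,0,2,0,-1],
    [0,0,0,0,3.5,0,-1],
    [0,0,0,0,5,0,-1],
    [0,0,0,0,5,0,-1],
  ],
)

```text
clock: 5.45
tool_pos: [542.1, -32.1, 138.0]
eef_rot: [0.0, 0.811, 0.585, 0.0]
ft_force: [-1.0, 0.3, 0.2]
opening: 0.005
```

```bash
python3 go.py -18 0 138; python3 - <<'E'
from ov import *
for n,roi in(('side',(215,165,375,285)),('top',(230,120,390,285))):
    cv2.imwrite(f'pics/{n}4.png',grab_frame(n)); ov(P,n,f'pics/{n}4.png',f'pics/{n}4z.png',None if n=='side' else 50,roi)
E
```

```text
t 5.45 tcp [542.15 -32.14 137.99] rover [-19.23  -0.25 137.99] F [-0.97  0.33  0.23] open 0.005
turn [ 0.03 -0.    0.18] shift [ 0.25  1.23 -0.01]
```

View pics/side4z.png

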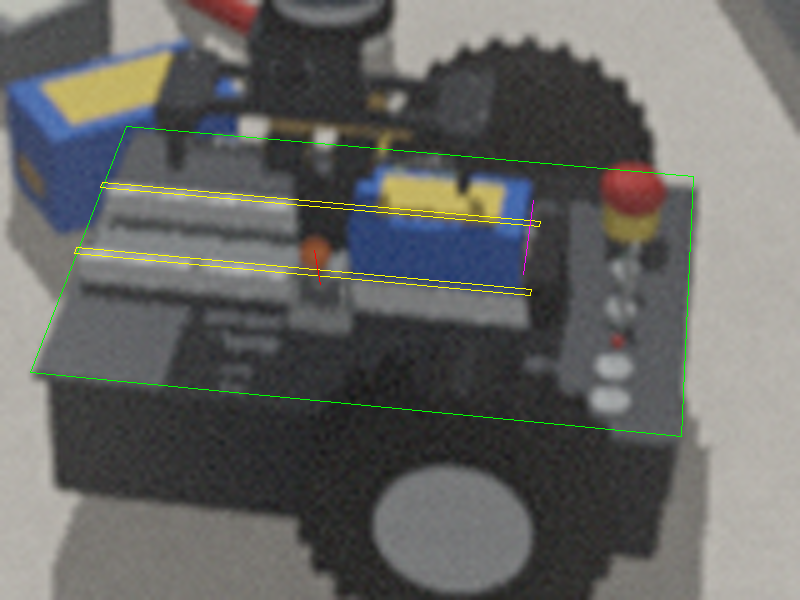

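View pics/top4z.png

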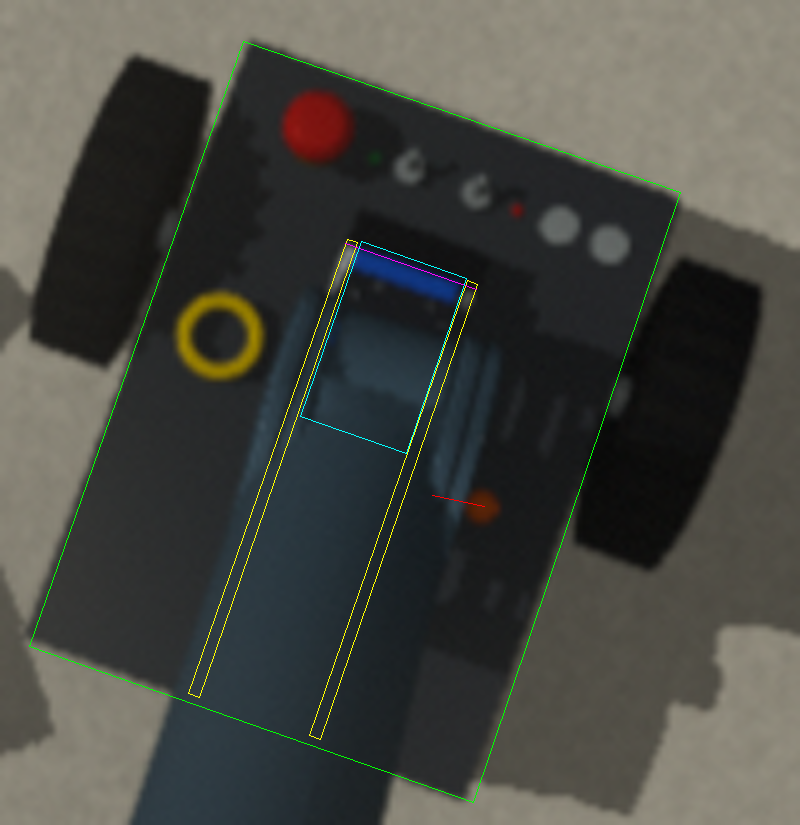

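The pack is within a few mm of the stop, with its front at crop x≈530 in the side view. I'll creep forward until the force shows contact.

Call:
servo_tool(
  moves=[
    [0,0,0,0,1,0,-1],
    [0,0,0,0,2,0,-1],
    [0,0,0,0,3,0,-1],
    [0,0,0,0,3,0,-1],
  ],
)

```text
clock: 5.95
tool_pos: [544.8, -33.0, 138.0]
eef_rot: [0.0, 0.811, 0.585, 0.0]
ft_force: [-2.6, 1.2, 1.2]
opening: 0.001
```

Call:
servo_tool(
  moves=[
    [0,0,0,0,1,0,-1],
    [0,0,0,0,2,0,-1],
    [0,0,0,0,3,0,-1],
    [0,0,0,0,3,0,-1],
  ],
)

```text
clock: 6.35
tool_pos: [545.5, -33.2, 137.9]
eef_rot: [-0.002, 0.811, 0.585, -0.001]
ft_force: [-11.1, 3.4, 10.4]
opening: 0.005
```

Call:
servo_tool(
  moves=[
    [0,0,0,0,2,0,-1],
    [0,0,0,0,2,0,-1],
  ],
)

```text
clock: 6.55
tool_pos: [545.5, -33.2, 137.8]
eef_rot: [-0.004, 0.811, 0.585, -0.002]
ft_force: [-17.4, 6.0, 18.1]
opening: 0.006
```

```bash
python3 go.py -40 0 138
```

```text
t 6.55 tcp [545.52 -33.2  137.83] rover [-15.68  -0.19 137.83] F [-17.45   5.98  18.09] open 0.006
turn [-0.52 -0.02  0.21] shift [  0.28 -24.32   0.05]
```

Stalled hard against the stop: no advance while the force rose to 18 N. Backing off, rising and looking.

Call:
servo_tool(
  moves=[
    [0,0,0,0,-4,0,-1],
    [0,0,0,0,-8,0,-1],
    [0,0,0,0,-16,0,-1],
    [0,0,0,0,-26,0,-1],
    [0,0,0,0,-36,0,-1],
    [0,0,0,0,-36,-30,-1],
    [0,0,0,0,-36,-70,-1],
    [0,0,0,0,-36,-110,-1],
    [0,0,0,0,-76,-120,-1],
    [0,0,0,0,-126,-120,-1],
    [0,0,0,0,-126,-120,-1],
  ],
)

```text
clock: 7.65
tool_pos: [422.9, 6.7, 256.6]
eef_rot: [-0.003, 0.81, 0.586, -0.002]
ft_force: [0.3, 0.1, 0.1]
opening: 0.007
```

```bash
python3 go.py -14 -115 255; python3 - <<'E'
from ov import *
for n,roi in(('side',(215,165,375,285)),('top',(230,120,390,285))):
    cv2.imwrite(f'pics/{n}5.png',grab_frame(n)); ov(P,n,f'pics/{n}5.png',f'pics/{n}5z.png',None if n=='side' else 50,roi)
    print([(c2w(n,d['xyz']),round(d['score'],2)) for d in spot_point('pack',n)][:3])
print(tr(P,[50,0,120]))
E
```

```text
t 7.65 tcp [422.92   6.74 256.56] rover [-144.63   -1.44  256.56] F [0.25 0.08 0.14] open 0.007
turn [-0.39 -0.07  0.33] shift [-114.32  129.97    0.53]
[(array([608.71, -53.22, 120.86]), 0.91), (array([456.35, 256.59,  -9.28]), 0.75), (array([645.34, 208.58,  -2.22]), 0.55)]
[(array([611.25, -50.5 , 115.43]), 0.93), (array([453.8 , 266.03,  -1.97]), 0.77), (array([644.46, 213.27,  -4.01]), 0.53)]
[[607.94 -53.67 120.  ]]
```

View pics/side5z.png

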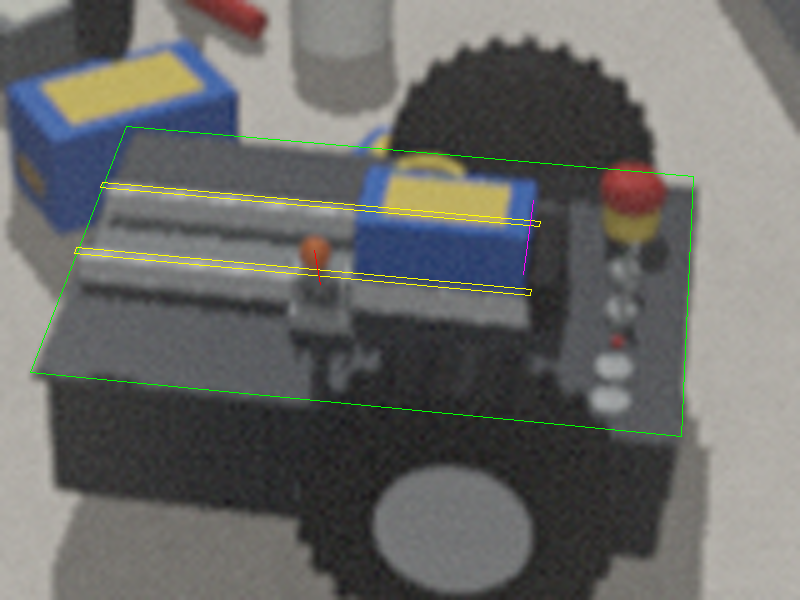

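View pics/top5z.png

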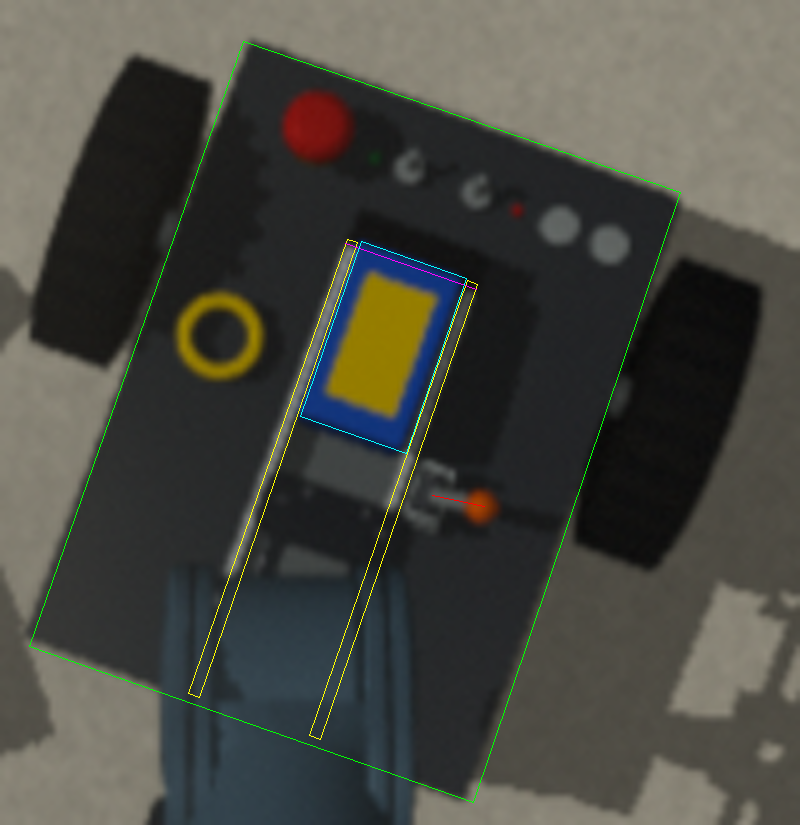

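The pack is fully home and flat: it matches the home outline in the top crop at (355,345), and both cameras' spot estimates are within about 4 mm of it. The lever is still open, with its ball on the drawn tip. I'm moving to its outer side.

Call:
servo_tool(
  moves=[
    [0.4,0,0,-114,130,0,-1],
    [0.4,0,0,-114,130,0,-1],
    [0.4,0,0,-114,130,0,-1],
    [0.4,0,0,-114,130,0,-1],
    [0.4,0,0,-114,130,0,-1],
    [0.4,0,0,-114,130,40,-1],
    [0.4,0,0,-114,130,77,-1],
    [0.4,0,0,-114,130,77,-1],
    [0.4,0,0,-114,130,77,-1],
  ],
)

```text
clock: 8.75
tool_pos: [517.2, -143.8, 181.1]
eef_rot: [-0.003, 0.811, 0.585, -0.003]
ft_force: [0.7, -0.3, 1.2]
opening: 0.006
```

```bash
python3 go.py -14 -60 178; python3 - <<'E'
from ov import *
for n,roi in(('side',(215,165,375,285)),):
    cv2.imwrite(f'pics/{n}6.png',grab_frame(n)); ov(P,n,f'pics/{n}6.png',f'pics/{n}6z.png',None,roi)
E
```

```text
t 8.75 tcp [ 517.24 -143.83  181.15] rover [  -7.21 -114.06  181.15] F [ 0.65 -0.31  1.25] open 0.006
turn [-0.46  0.04  0.2 ] shift [54.08 -6.58  3.16]
```

View pics/side6z.png

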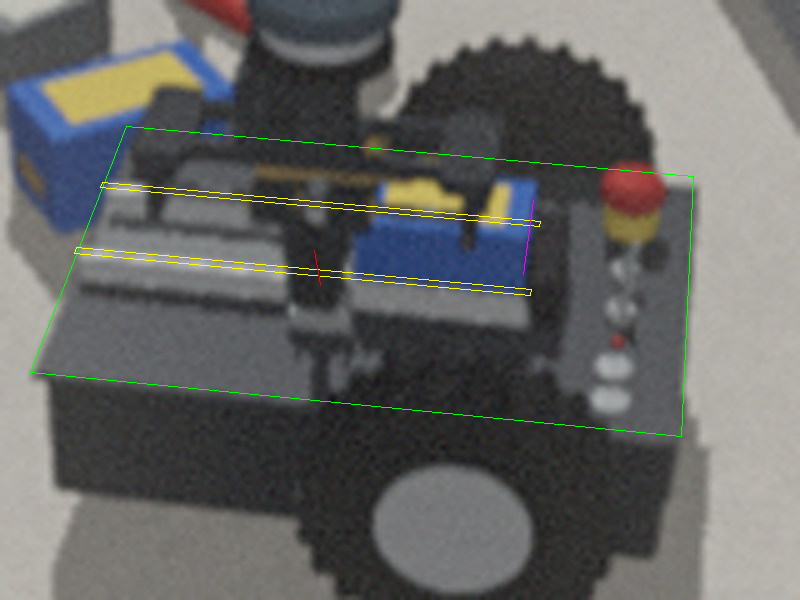

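The fingers cover the ball from the outer side, over the drawn tip at about (317,255). Now I push across, towards the battery side.

Call:
servo_tool(
  moves=[
    [0,0,0,6,-6,3,-1],
    [0,0,0,12,-6,3,-1],
    [0,0,0,17,-6,3,-1],
    [0,0,0,22,-6,3,-1],
    [0,0,0,27,-6,3,-1],
    [0,0,0,32,-6,3,-1],
    [0,0,0,37,-6,3,-1],
    [0,0,0,42,-6,3,-1],
    [0,0,0,47,-6,3,-1],
  ],
)

```text
clock: 9.7
tool_pos: [526.5, -96.4, 177.8]
eef_rot: [-0.003, 0.811, 0.585, -0.002]
ft_force: [0.3, -0.2, 0.3]
opening: 0.005
```

```bash
python3 go.py -14 -60 178; python3 - <<'E'
from ov import *
for n,roi in(('side',(215,165,375,285)),('top',(230,120,390,285))):
    cv2.imwrite(f'pics/{n}7.png',grab_frame(n)); ov(P,n,f'pics/{n}7.png',f'pics/{n}7z.png',None,roi)
    print([(c2w(n,d['xyz']),round(d['score'],2)) for d in spot_point('latch_tip',n)][:3])
print(tr(P,[-14,-5,159]))
E
```

```text
t 9.7 tcp [526.55 -96.35 177.84] rover [-13.53 -66.09 177.84] F [ 0.35 -0.25  0.35] open 0.005
turn [-0.42 -0.03  0.23] shift [ 6.09 -0.45 -0.15]
[(array([528.78, -84.79, 191.9 ]), 0.36)]
[]
[[545.59 -38.4  159.  ]]
```

View pics/side7z.png

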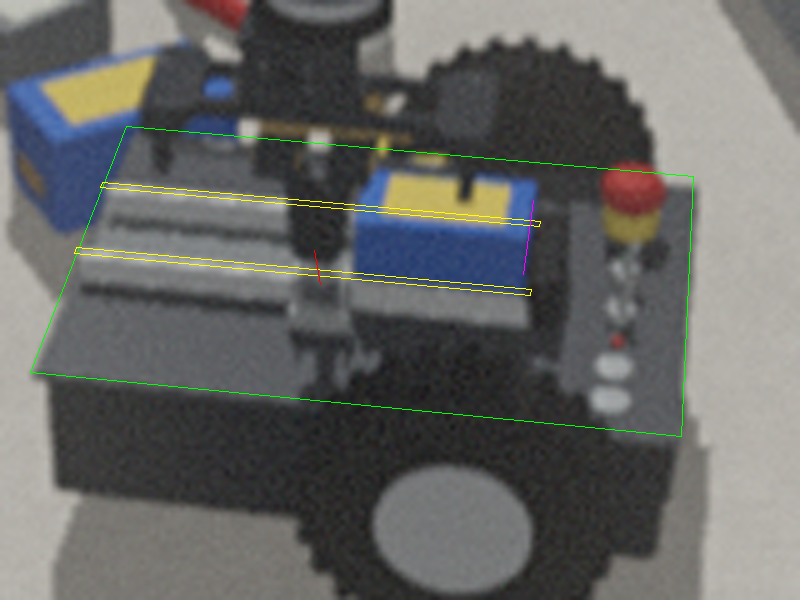

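The force has dropped to near zero, so it has probably snapped. I'll push a little further, then retreat and check.

Call:
servo_tool(
  moves=[
    [0,0,0,4,0,0,-1],
    [0,0,0,8,0,0,-1],
    [0,0,0,10,0,0,-1],
    [0,0,0,0,0,-10,-1],
    [0,0,0,-10,0,-40,-1],
    [0,0,0,-10,-20,-80,-1],
    [0,0,0,-10,-60,-100,-1],
    [0,0,0,-10,-110,-100,-1],
    [0,0,0,-10,-120,-100,-1],
    [0,0,0,-10,-120,-100,-1],
  ],
)

```text
clock: 10.9
tool_pos: [408.9, -69.3, 279.3]
eef_rot: [-0.003, 0.811, 0.585, -0.001]
ft_force: [1.0, 0.5, 0.2]
opening: 0.003
```

```bash
python3 go.py -14 -60 178; python3 - <<'E'
from ov import *
for n,roi in(('side',(215,165,375,285)),('top',(230,120,390,285))):
    cv2.imwrite(f'pics/{n}8.png',grab_frame(n)); ov(P,n,f'pics/{n}8.png',f'pics/{n}8z.png',None if n=='side' else 50,roi)
    print([(c2w(n,d['xyz']),round(d['score'],2)) for d in spot_point('latch_tip',n)][:3])
    print([(c2w(n,d['xyz']),round(d['score'],2)) for d in spot_point('pack',n)][:1])
print(tr(P,[-14,-5,159]),tr(P,[50,0,120]))
E
```

```text
t 10.9 tcp [408.88 -69.26 279.35] rover [-133.69  -77.94  279.35] F [0.97 0.5  0.19] open 0.003
turn [-0.39 -0.14  0.2 ] shift [ 17.26 120.43 100.58]
[(array([544.59, -41.78, 158.46]), 0.63)]
[(array([455.25, 254.59,  -7.32]), 0.67)]
[(array([543.82, -39.29, 156.71]), 0.56)]
[(array([610.97, -50.5 , 116.51]), 0.78)]
[[545.59 -38.4  159.  ]] [[607.94 -53.67 120.  ]]
```

View pics/side8z.png

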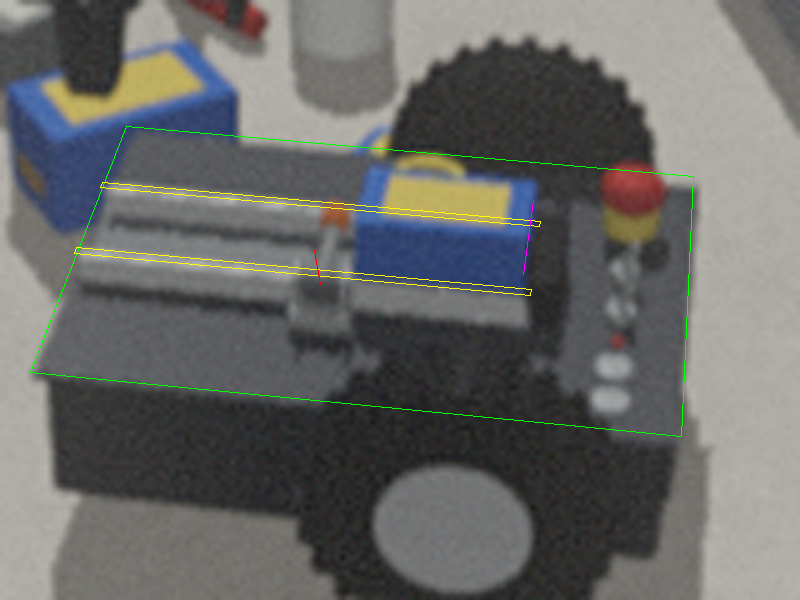

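View pics/top8z.png

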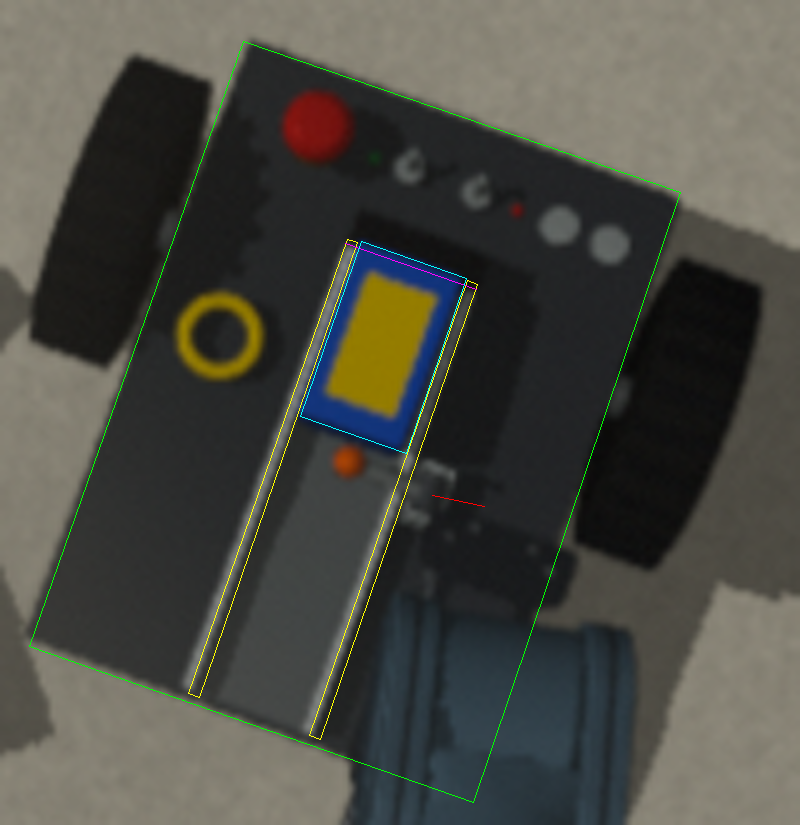

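The latch is down across the bay behind the pack, with its ball at (335,213) in the side crop and (348,462) in the top crop. The pack is home, the tape hasn't moved and the arm is clear, so I'm handing in.

```bash
python3 -c "
from rig import *
print(close_job())"
```

```text
the job is handed in; nothing more can be done
None
```

The battery is locked in and the job is handed in, at about 11 s on the robot's clock. I pushed the middle-sized blue battery about 68 mm along the bay with the shut fingertips. It stalled against the end stop, with no further advance while the push force rose to about 18 N horizontally. I then pushed the orange-tipped lever over past upright from its outer side; it snapped closed, and I backed the arm clear.

**Last checks:**
- **Battery:** in the final top view it matches the fully-home outline. The network put its position about 4–6 mm from the expected one, close to its normal error.
- **Latch:** both cameras put the ball within about 4 mm of its closed position.
- **Surroundings:** the tape sits where it was, and the other things around the rover in the final views look undisturbed.
- **Arm:** nothing was touching the arm at the end (force about 1 N).

**Disagreements:**
- In the last side picture, the network's best match for the battery was the large look-alike on the bench. I relied on the image itself and the top camera there.
- During the final press on the stop, the fingers also felt about 18 N upward. The battery looked flat in the pictures afterwards.

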